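# Sort finished metalware into the polishing trays

### The job

Sort the five finished pieces on the jeweller's bench by metal for polishing: copper into the copper-lined tray, brass into the brass-lined tray, silver into the silver-lined tray. Stand each piece upright (the same way up as it stands now) and flat on the floor of its tray, one piece to a bay, and let go of it. Leave the glass jar and the block of files where they stand.

Things in the scene. Friction and masses are not known exactly. Their poses are not given: they have to be found in the camera images.
- copper_tray: Fixed two-bay tray, floor lined with reddish copper sheet, dark wood frame. Outside 96 mm (its x) by 170 mm (its y). Origin: centre of the underside. Inner floor 5 mm above the origin; rims and the divider (along x at y = 0) are 14 mm high, 6 mm thick. Bays centred at x = 0, y = +41 and -41 mm, each 84 mm (x) by 76 mm (y) inside. Its y is the long way, z up.
- brass_tray: Fixed two-bay tray, floor lined with yellow brass sheet, dark wood frame. Outside 96 mm (its x) by 170 mm (its y). Origin: centre of the underside. Inner floor 5 mm above the origin; rims and the divider (along x at y = 0) are 14 mm high, 6 mm thick. Bays centred at x = 0, y = +41 and -41 mm, each 84 mm (x) by 76 mm (y) inside. Its y is the long way, z up.
- silver_tray: Fixed two-bay tray, floor lined with pale silver-grey sheet, dark wood frame. Outside 96 mm (its x) by 170 mm (its y). Origin: centre of the underside. Inner floor 5 mm above the origin; rims and the divider (along x at y = 0) are 14 mm high, 6 mm thick. Bays centred at x = 0, y = +41 and -41 mm, each 84 mm (x) by 76 mm (y) inside. Its y is the long way, z up.
- copper_beaker: Reddish copper straight round beaker, open at the top, outer diameter 44 mm, 52 mm high, walls 3 mm, about 0.11 kg. Stands upright. Origin: centre of its underside, z up along its axis.
- silver_beaker: Pale silver-grey straight round beaker, open at the top, outer diameter 44 mm, 52 mm high, walls 3 mm, about 0.11 kg. Stands upright. Origin: centre of its underside, z up along its axis.
- copper_ring: Reddish copper napkin ring: a short plain tube open at both ends, outer diameter 46 mm, 34 mm high, walls 4 mm, about 0.08 kg. Stands on end, bore upright. Origin: centre of its lower end, z up along its axis.
- brass_ring: Yellow brass napkin ring: a short plain tube open at both ends, outer diameter 46 mm, 34 mm high, walls 4 mm, about 0.08 kg. Stands on end, bore upright. Origin: centre of its lower end, z up along its axis.
- silver_box: Closed pale silver-grey pillbox with a dark seam near the lid, 50 mm long (its x), 28 mm wide (its y), 28 mm high, about 0.09 kg; the lid does not open. Origin: centre of its underside, z up.
- jar: Bystander: loose closed green glass jar with a black cap and blank paper label, diameter 56 mm, 75 mm high. Origin: centre of its underside. Leave alone.
- file_block: Bystander: loose pale wooden block 60 x 60 x 45 mm with five short file handles standing out of its top, 78 mm high in all. Origin: centre of its underside. Leave alone.
Mind the look-alikes: they are no part of the job. What is shaped like the copper_ring but purple is not meant.

How it is judged:
By the outcome, as a careful person would: the job done as asked, in the order asked, and still so for the second after the job is handed in, with the robot touching nothing.
It also fails if it takes over 106 s, if anything falls off the work surface, if the arm or the gripper's body presses on something with over 40 N, if the wrist force passes 120 N, or if a joint passes its speed limit or range.

### The arm

A 6-joint arm with a two-finger parallel gripper is mounted at the origin on the work surface. World frame = base frame: x ahead of the robot, y to its left, z up, the work surface at z = 0. Lengths are in mm, angles in rad, forces in N, time in s.
With the tool pointing down it reaches from about 275 to 750 mm from the base axis. Payload 10.2 kg.
Tool frame: the origin (TCP) lies where the fingers leave the gripper's body, on its centre line; the fingertips stand 73 mm ahead of it and the grasp point (between the pads) lies 54 mm ahead of it; z points along the fingers, y is the line along which they close (so a half turn about z gives the same grasp; the last joint's range is limited). The gripper opens to 85 mm and grips with 20 to 120 N. Pads are 22 mm wide; open, the fingers measure 114 mm over their backs; the gripper's body (76 mm by 85 mm) begins 54 mm behind the grasp point. The pads swing forward as they close: fully open they stand 13 mm farther back than shut.
Start: joints at [1.117, 0.313, 1.498, -0, 1.331, -0.223], TCP at [120.11, 511.082, 303.894] pointing down, gripper open.
Joint ranges: [-2.94, 2.94], [-0.97, 2.17], [0.19, 2.56], [-1.23, 4.37], [0.02, 3.11], [-2.88, 2.88]. Speed limits (rad/s): [2.39, 2.39, 3.01, 3.14, 3.14, 3.14].

### API

Orientations are given as a unit quaternion [w, x, y, z].
In Python, from rig import ctrl gives the robot as it stands.
- The arm moves only by the shell command python3 -m creep 'ROWS' [OPENING] [FORCE]. ROWS is JSON, a list that holds one entry, the list of rows, each a list of 6 numbers: the shift along the world's x, y, z in units of 25 mm (1.0 is 25 mm), then the turn, a rotation vector about the world's x, y, z in units of 5 degrees (1.0 is 5 degrees). In form: [[[x, y, z, ax, ay, az], ...]]. A call has 1 to 20 rows; each row is the pose to reach, as a shift and turn from the pose commanded when the call began; what a row does not reach only later rows make up. A row lasts 1/12 s, in which the tool goes at most 41.7 mm and 7.16 degrees, less where a joint would pass 70% of its speed; a pose out of reach is approached as far as the arm can. A call with a gripper value outside its range is refused whole. OPENING is the finger opening in mm, from 0 to 85.4, set as the call begins (- or left out, the last holds). The fingers move at their own pace and stop on an object; FORCE is the grip in N (left out, the last holds). Time passes only in rows, so rows that repeat a pose let the fingers close. It gives the time, the measured TCP pose, the force, the opening and the grip force at its end, in the units of the state.
- ctrl.sense(): the state, without advancing time (a new reading comes with each control period).
- ctrl.capture(name): name is "scene" or "top" or "wrist"; returns a dict with "image" (384x512x3 uint8, red, green, blue), "fx", "fy", "cx", "cy" (pixels), "R" (3x3) and "t" (3): a world point X has camera coordinates R X + t. Camera axes: x right, y down, z forward; pixel columns grow to the right and rows downward; lengths in mm; the calibration is good to about 2 mm. A picture is of the moment at which its call begins. There is no depth.
- ctrl.finish_job(): hands the job in; it is judged then, once.
The state is a dict: "time_s": time; "joints": joint angles; "dq": joint speeds; "tau": joint torques, N m; "eef_pos": TCP position; "ee_rot": TCP orientation; "force": force on the tool from outside, world axes, zero at the start; "wrist_torque": the same for the moment, N m; "grip_width": opening from 0.0 (shut) to 1.0 (fully open); "grip_force": force on a finger pad.
Only numpy, scipy, OpenCV 4.12 (cv2) and the standard library are available. Lean on these libraries where they do the work, as an engineer would, in place of code of your own. Each camera call takes 0.05 s, during which the arm holds its last target. There are 200 camera calls.

## Working session

There is one attempt and no reset: what is moved stays moved. The work goes in short steps, Python scripts to look and compute and a shell command to move; the robot and the scene stay as the last step left them, time stands still between calls to the robot, and variables do not carry over. Pictures are saved under pics/ and viewed, at most 14 in all, crops included, and the job is handed in when it is done.

```bash
ls; mkdir -p pics; python3 - <<'E'
from rig import ctrl
import cv2,pickle
d={}
for n in("scene","top","wrist"):
    c=ctrl.capture(n);d[n]=c
    cv2.imwrite(f"pics/{n}0.png",c["image"][:,:,::-1])
    print(n,c["fx"],c["cx"],c["cy"],c["R"],c["t"])
pickle.dump(d,open("cap0.pkl","wb"))
print(ctrl.sense())
E
```

```text
pics
scene 405.75250430511255 253.40961752620615 197.70012840313439 [[ 0.35484521  0.93491907  0.00334673]
 [ 0.76157091 -0.28697143 -0.58108274]
 [-0.54230492  0.2087432  -0.81383761]] [-143.60923521 -319.75702048 1351.41131817]
top 399.311529075912 256.7098189021401 190.41178345404924 [[ 0.02736673 -0.99931527  0.02490103]
 [-0.99143392 -0.03031654 -0.12704206]
 [ 0.12770998 -0.021211   -0.99158472]] [ -31.67499421  472.02103931 1144.06787487]
wrist 266.71322068375736 254.00411688865313 186.7389988255074 [[ 2.28514881e-01  9.73540155e-01 -7.17555126e-04]
 [ 9.27657525e-01 -2.17521323e-01  3.03539107e-01]
 [ 2.95351426e-01 -7.00288482e-02 -9.52818711e-01]] [-524.80425116  -39.55931908  379.56023651]
{'time_s': 0.15, 'joints': array([ 1.11655959e+00,  3.13315466e-01,  1.49825638e+00,  9.16311951e-06,
        1.33097548e+00, -2.23422154e-01]), 'dq': array([ 9.43650234e-05, -1.26110772e-03, -2.25042105e-03, -9.38793698e-05,
       -1.52150977e-03,  9.09870750e-04]), 'tau': array([ 1.61139033e-03, -4.12369573e+01, -2.59796262e+01, -1.26334107e-04,
        3.23680419e-03, -6.64927961e-05]), 'eef_pos': array([120.07281433, 510.96300609, 303.47190387]), 'ee_rot': array([-1.62855253e-04,  1.15152351e-01,  9.93347728e-01, -4.48717160e-04]), 'force': array([-0.4556632 , -0.31251549,  0.48568127]), 'wrist_torque': array([-0.00046791,  0.04051389, -0.01621968]), 'grip_force': 0.0, 'grip_width': 0.9987583545019074}
```

View pics/top0.png

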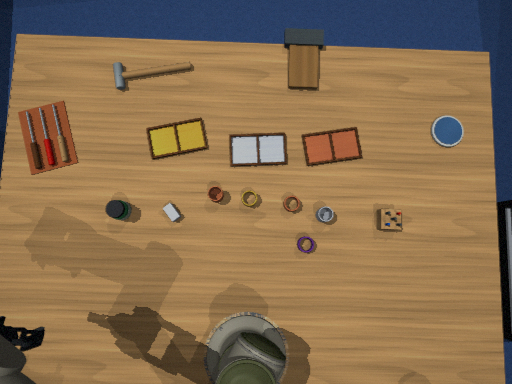

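View pics/scene0.png

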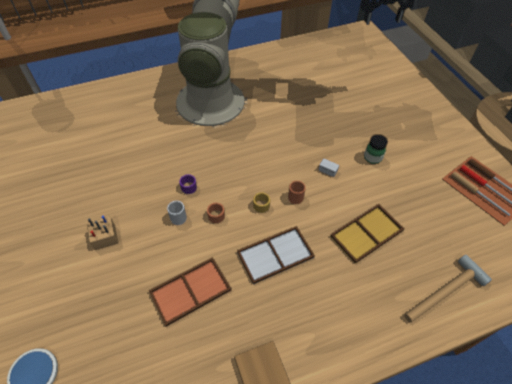

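The top view shows these pieces (pixel column, row):
- copper beaker (216,194)
- brass ring (249,198)
- copper ring (291,204)
- silver beaker (326,214)
- silver box (172,212)
- purple decoy (306,244)

The trays are brass (177,138), silver (258,150) and copper (332,146). The scene view agrees. Next I'll measure by mask in both views.

```bash
cat > h.py <<'E'
import numpy as np,cv2
def cast(c,uv,z):
    uv=np.atleast_2d(np.asarray(uv,float));R=np.array(c["R"]);t=np.array(c["t"])
    d=np.c_[(uv[:,0]-c["cx"])/c["fx"],(uv[:,1]-c["cy"])/c["fy"],np.ones(len(uv))]@R
    o=-R.T@t
    return (o+d*((z-o[2])/d[:,2])[:,None])[:,:2]
def proj(c,X):
    p=np.asarray(c["R"])@np.asarray(X,float)+c["t"];return [c["fx"]*p[0]/p[2]+c["cx"],c["fy"]*p[1]/p[2]+c["cy"]]
def mask(img,seed,r,kind):
    hsv=cv2.cvtColor(img,cv2.COLOR_RGB2HSV).astype(int);H,S,V=hsv[...,0],hsv[...,1],hsv[...,2]
    m={"copper":((H<9)|(H>172))&(S>110),"brass":(H>20)&(H<34)&(S>140),"silver":(S<75)&(V>90)|((H>95)&(H<125)&(S<110)&(V>60))}[kind]
    m=m.astype(np.uint8);k=np.zeros_like(m);cv2.circle(k,tuple(int(v) for v in seed),r,1,-1);m=m&k
    m=cv2.morphologyEx(m,cv2.MORPH_CLOSE,np.ones((3,3)))
    n,l,s,_=cv2.connectedComponentsWithStats(m)
    return (l==1+np.argmax(s[1:,4])).astype(np.uint8)
E
python3 - <<'E'
import pickle;from h import *
d=pickle.load(open("cap0.pkl","rb"))
P={"cbeak":("copper",52,(216,194),(297,192)),"bring":("brass",34,(249,198),(261,203)),"cring":("copper",34,(291,204),(216,213)),"sbeak":("silver",52,(326,214),(177,212)),"sbox":("silver",28,(172,212),(328,168))}
for n,(k,h,a,b) in P.items():
    for cam,s in(("top",a),("scene",b)):
        m=mask(d[cam]["image"],s,15,k);cs,_=cv2.findContours(m,0,1);hull=cv2.convexHull(cs[0])
        x,y,w,hh=cv2.boundingRect(hull);M=cv2.moments(hull)
        print(n,cam,m.sum(),(w,hh),cast(d[cam],(M["m10"]/M["m00"],M["m01"]/M["m00"]),h/2).round(1),cv2.minAreaRect(cast(d[cam],cs[0][:,0],h).astype(np.float32)) if n=="sbox" else "")
T={"copper":((318,149),(347,144),(172,299),(206,282)),"silver":((243,150),(272,149),(260,260),(291,246)),"brass":((162,140),(191,135),(358,240),(383,222))}
for n,s in T.items():
    for cam,ss in(("top",s[:2]),("scene",s[2:])):
        im=d[cam]["image"];c=[]
        for q in ss:
            m=mask(im,q,24,n);o=np.zeros((386,514),np.uint8)
            ref=im[q[1],q[0]].astype(int);g=(abs(im.astype(int)-ref).sum(2)<70).astype(np.uint8)
            l=cv2.connectedComponents(g,connectivity=4)[1];g=(l==l[q[1],q[0]])
            v,u=np.nonzero(g);w=cast(d[cam],np.c_[u,v],5);r=cv2.minAreaRect(w.astype(np.float32));c.append(w.mean(0));sz=r[1]
        c=np.array(c);e=c[1]-c[0];print(n,cam,c.round(1).tolist(),c.mean(0).round(1),"dist",np.linalg.norm(e).round(1),"yaw of y axis",np.degrees(np.arctan2(e[1],e[0])).round(1),sz)
E
```

```text
cbeak top 27 (10, 7) [[468.5 105.2]] 
cbeak scene 36 (7, 13) [[455.  116.7]] 
bring top 76 (16, 15) [[451.6   3.3]] 
bring scene 177 (17, 19) [[450.1   5. ]] Traceback (most recent call last):
  File "<stdin>", line 8, in <module>
ZeroDivisionError: float division by zero
```

```bash
python3 - <<'E'
import pickle;from h import *
d=pickle.load(open("cap0.pkl","rb"))
im=d["top"]["image"];hs=cv2.cvtColor(im,cv2.COLOR_RGB2HSV)
for n,(u,v) in dict(cb=(216,194),cr=(291,204),sb=(326,214)).items():
    print(n);[print([tuple(int(t) for t in hs[y,x]) for x in range(u-10,u+11,2)]) for y in (v-5,v,v+5)]
T={"copper":((318,149),(347,144),(172,299),(206,282)),"silver":((243,150),(272,149),(260,260),(291,246)),"brass":((162,140),(191,135),(358,240),(383,222))}
for n,s in T.items():
    for cam,ss in(("top",s[:2]),("scene",s[2:])):
        im=d[cam]["image"];c=[]
        for q in ss:
            g=(abs(im.astype(int)-im[q[1],q[0]].astype(int)).sum(2)<70).astype(np.uint8)
            l=cv2.connectedComponents(g,connectivity=4)[1];g=(l==l[q[1],q[0]])
            v,u=np.nonzero(g);w=cast(d[cam],np.c_[u,v],5);c.append(w.mean(0));sz=cv2.minAreaRect(w.astype(np.float32))[1]
        c=np.array(c);e=c[1]-c[0];print(n,cam,c.round(1).tolist(),"dist",np.linalg.norm(e).round(1),"yaw",np.degrees(np.arctan2(e[1],e[0])).round(1),sz)
c=np.hstack([cv2.resize(d["top"]["image"][170:265,140:345],None,fx=3.8,fy=3.8,interpolation=cv2.INTER_CUBIC)])
cv2.imwrite("pics/crop.png",c[:,:,::-1])
E
```

```text
cb
[(17, 128, 158), (14, 136, 158), (11, 169, 89), (10, 162, 66), (11, 160, 107), (10, 166, 86), (10, 168, 79), (10, 141, 114), (16, 130, 171), (16, 123, 178), (17, 128, 176)]
[(17, 125, 172), (11, 159, 119), (12, 164, 67), (9, 157, 73), (9, 162, 88), (10, 167, 75), (8, 161, 157), (9, 164, 154), (10, 175, 124), (16, 132, 95), (18, 126, 103)]
[(17, 125, 177), (16, 127, 165), (14, 139, 154), (10, 167, 139), (10, 157, 101), (8, 168, 88), (10, 158, 178), (10, 172, 77), (14, 144, 78), (18, 129, 109), (17, 131, 107)]
cr
[(17, 128, 165), (16, 125, 161), (10, 158, 157), (15, 133, 100), (17, 125, 94), (17, 126, 93), (17, 130, 102), (12, 156, 75), (10, 163, 160), (16, 130, 165), (17, 128, 176)]
[(17, 123, 166), (14, 139, 108), (11, 157, 127), (17, 119, 88), (17, 131, 140), (16, 127, 149), (16, 123, 133), (18, 131, 127), (12, 152, 89), (11, 159, 127), (17, 124, 99)]
[(17, 128, 146), (16, 127, 148), (14, 128, 120), (10, 173, 115), (10, 160, 151), (14, 140, 142), (13, 151, 150), (9, 159, 170), (15, 137, 104), (16, 136, 94), (15, 125, 96)]
sb
[(17, 128, 147), (16, 86, 115), (113, 18, 167), (120, 8
[... 380 characters left out ...]
), (100, 17, 92), (102, 15, 175), (16, 113, 104), (16, 129, 101), (15, 123, 104)]
copper top [[613.0, -203.1], [627.5, -284.3]] dist 82.5 yaw -79.9 (79.60430145263672, 72.10826110839844)
copper scene [[627.7, -284.1], [612.8, -202.9]] dist 82.5 yaw 100.4 (78.99192810058594, 72.22403717041016)
silver top [[599.7, 22.9], [606.0, -59.0]] dist 82.1 yaw -85.6 (77.95645141601562, 73.03600311279297)
silver scene [[605.6, -58.4], [599.0, 23.7]] dist 82.3 yaw 94.6 (76.70263671875, 69.20626068115234)
brass top [[619.6, 269.2], [638.7, 189.5]] dist 82.0 yaw -76.6 (79.24282836914062, 71.23078918457031)
brass scene [[638.1, 190.6], [619.0, 271.1]] dist 82.7 yaw 103.4 (78.04306030273438, 66.6223373413086)
```

View pics/crop.png

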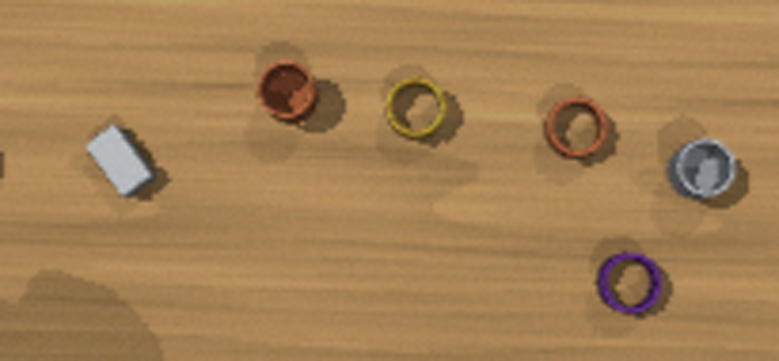

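The crop shows rim centres at crop pixels: copper beaker (287,90), brass ring (416,108), copper ring (576,128), silver beaker (705,168). The box top is centred near (119,158), with its long axis running down to the right.

```bash
python3 - <<'E'
import pickle;from h import *
d=pickle.load(open("cap0.pkl","rb"))["top"]
f=lambda p:np.array(p)/3.8+[140-.37,170-.37]
for n,p,h in(("cbeak",(287,90),52),("bring",(416,108),34),("cring",(576,128),34),("sbeak",(705,168),52),("sbox",(119,158),28)):print(n,cast(d,f(p),h).round(1))
hs=cv2.cvtColor(d["image"],cv2.COLOR_RGB2HSV);m=(hs[...,1]<75).astype(np.uint8);m[:198]=0;m[228:]=0;m[:,:158]=0;m[:,186:]=0
v,u=np.nonzero(m);r=cv2.minAreaRect(cast(d,np.c_[u,v],28).astype(np.float32));print(r,cv2.boxPoints(r))
E
```

```text
cbeak [[457.9 101.8]]
bring [[449.1   3.7]]
cring [[ 437.3 -119.9]]
sbeak [[ 408.  -216.3]]
sbox [[404.4 230. ]]
((402.2203674316406, 228.7467041015625), (54.223140716552734, 30.41275405883789), 39.22469711303711) [[371.60184 223.3823 ]
 [390.83377 199.82239]
 [432.8389  234.11111]
 [413.60696 257.67102]]
```

```bash
python3 -m creep '[[[11.3,-11.3,-4,0,0,10.4],[11.3,-11.3,-4,0,0,10.4],[11.3,-11.3,-4,0,0,10.4],[11.3,-11.3,-4,0,0,10.4],[11.3,-11.3,-4,0,0,10.4],[11.3,-11.3,-4,0,0,10.4],[11.3,-11.3,-4,0,0,10.4],[11.3,-11.3,-4,0,0,10.4],[11.3,-11.3,-4,0,0,10.4],[11.3,-11.3,-4,0,0,10.4],[11.3,-11.3,-4,0,0,10.4],[11.3,-11.3,-4,0,0,10.4],[11.3,-11.3,-4,0,0,10.4],[11.3,-11.3,-4,0,0,10.4],[11.3,-11.3,-4,0,0,10.4]]]' 60 40
cat > look.py <<'E'
import sys,pickle;from h import *;from rig import ctrl
from scipy.spatial.transform import Rotation as Ro
n=sys.argv[1];c=ctrl.capture("wrist");pickle.dump(c,open(n+".pkl","wb"));cv2.imwrite(f"pics/{n}.png",c["image"][:,:,::-1])
s=ctrl.sense();q=s["ee_rot"];R=Ro.from_quat([q[1],q[2],q[3],q[0]]).as_matrix()
print(s["time_s"],s["eef_pos"].round(1),"closing deg",np.degrees(np.arctan2(R[1,1],R[0,1])).round(1),"z",R[:,2].round(3),s["grip_width"],s["grip_force"],s["force"].round(1))
E
python3 look.py w1
```

```text
time_s: 1.4
eef_pos: [402.0, 229.4, 204.1]
ee_rot: [0.0, -0.333, 0.943, 0.0]
force: [-0.2, -0.9, 0.1]
grip_width: 0.704
grip_force: 0.0
1.45 [401.9 229.5 204.2] closing deg 128.9 z [ 0.  0. -1.] 0.7014153840809129 0.0 [-0.1 -0.4  0.7]
```

View pics/w1.png

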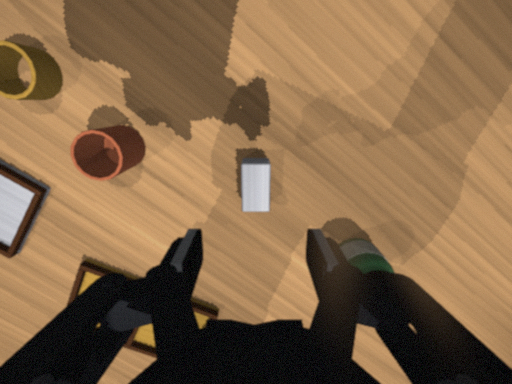

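The box's top face is upright in view, centred at (256,187). The jar, at about (365,255), is well clear of the fingers' path.

```bash
python3 - <<'E'
import pickle;from h import *
c=pickle.load(open("w1.pkl","rb"))
p=cast(c,[(242.5,164),(269.5,164),(270,212),(242.5,212)],28);print(p.round(1),p.mean(0),[np.degrees(np.arctan2(*(p[j]-p[i])[::-1])).round(1) for i,j in((1,2),(0,3))],np.linalg.norm(p[1]-p[2]),np.linalg.norm(p[0]-p[1]))
print(cast(c,(28,87),0))
E
```

```text
[[391.9 207.5]
 [376.  227.3]
 [413.2 259.1]
 [430.5 237.7]] [402.91018326 232.87895132] [np.float64(40.5), np.float64(38.1)] 48.985419823830966 25.44588286651548
[[467.73041909   2.82824937]]
```

```bash
python3 -m creep '[[[0.05,0.12,-2,0,0,0],[0.05,0.12,-3,0,0,0],[0.05,0.12,-4,0,0,0],[0.05,0.12,-4.7,0,0,0],[0.05,0.12,-5,0,0,0],[0.05,0.12,-5,0,0,0],[0.05,0.12,-5,0,0,0]]]' && python3 -m creep '[[[0,0,0,0,0,0],[0,0,0,0,0,0],[0,0,0,0,0,0],[0,0,0,0,0,0],[0,0,0,0,0,0],[0,0,0,0,0,0],[0,0,0,0,0,0]]]' 15 40
```

```text
time_s: 2.03
eef_pos: [404.0, 232.1, 79.6]
ee_rot: [0.0, -0.332, 0.943, -0.0]
force: [0.0, -0.3, 0.6]
grip_width: 0.705
grip_force: 0.0
time_s: 2.62
eef_pos: [404.3, 231.8, 80.0]
ee_rot: [0.001, -0.332, 0.943, -0.0]
force: [-1.3, 0.8, 6.8]
grip_width: 0.32
grip_force: 40.1
```

```bash
python3 -m creep '[[[0,0,1.5,0,0,0],[0,0,3,0,0,0],[0.8,-0.8,3.8,0,0,-1],[1.8,-1.9,4,0,0,-2],[2.8,-3,4,0,0,-3],[3.8,-4.1,4,0,0,-4],[4.8,-5.2,4,0,0,-5],[5.8,-6.3,4,0,0,-6],[6.8,-7.3,4,0,0,-6.8],[7.6,-8.1,4,0,0,-6.8],[7.82,-8.36,4,0,0,-6.8],[7.82,-8.36,4,0,0,-6.8],[7.82,-8.36,4,0,0,-6.8]]]' ; python3 look.py w2
```

```text
time_s: 3.7
eef_pos: [598.8, 23.1, 178.8]
ee_rot: [-0.0, -0.042, 0.999, 0.0]
force: [-0.2, 0.2, -1.3]
grip_width: 0.319
grip_force: 40.1
3.75 [598.5  23.6 178.9] closing deg 94.8 z [-0.001  0.    -1.   ] 0.3153856618001371 40.09105905890465 [-0.3 -0.3 -1. ]
```

View pics/w2.png

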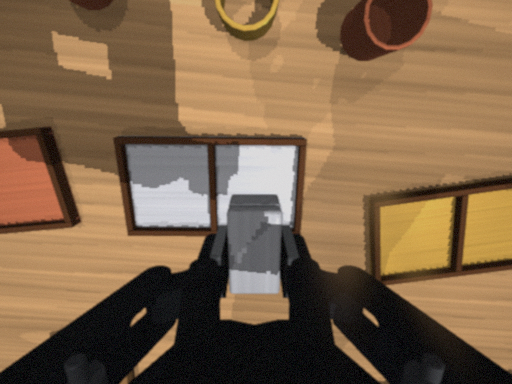

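The box is held square at (255,243), over the right-hand silver bay. I'll lower it now.

```bash
python3 -m creep '[[[0,0,-1.2,0,0,0],[0,0,-2.4,0,0,0],[0,0,-3.2,0,0,0],[0,0,-3.5,0,0,0],[0,0,-3.65,0,0,0],[0,0,-3.72,0,0,0],[0,0,-3.72,0,0,0],[0,0,-3.72,0,0,0]]]'
```

```text
time_s: 4.42
eef_pos: [599.8, 22.7, 87.2]
ee_rot: [0.001, -0.042, 0.999, -0.0]
force: [-0.2, 0.2, -1.2]
grip_width: 0.317
grip_force: 40.1
```

```bash
python3 -m creep '[[[0,0,-0.06,0,0,0],[0,0,-0.08,0,0,0],[0,0,-0.08,0,0,0],[0,0,-0.08,0,0,0]]]'; python3 -m creep '[[[0,0,0,0,0,0],[0,0,0,0,0,0],[0,0,0,0,0,0],[0,0,0,0,0,0]]]' 40
```

```text
time_s: 4.75
eef_pos: [599.8, 22.6, 85.1]
ee_rot: [0.001, -0.042, 0.999, -0.0]
force: [-0.3, 1.2, 5.4]
grip_width: 0.316
grip_force: 40.9
time_s: 5.08
eef_pos: [599.4, 22.6, 83.9]
ee_rot: [0.0, -0.042, 0.999, -0.0]
force: [-0.2, -0.7, -0.8]
grip_width: 0.469
grip_force: 0.0
```

```bash
python3 -m creep '[[[0,0,1,0,0,0],[0,0,2.5,0,0,0],[0,0,4,0,0,0],[0,0,4.5,0,0,0]]]'; python3 -m creep '[[[-5.66,3.17,0,0,0,-17],[-5.66,3.17,0,0,0,-17],[-5.66,3.17,0,0,0,-17],[-5.66,3.17,0,0,0,-17],[-5.66,3.17,0,0,0,-17],[-5.66,3.17,0,0,0,-17],[-5.66,3.17,0,0,0,-17],[-5.66,3.17,0,0,0,-17],[-5.66,3.17,0,0,0,-17],[-5.66,3.17,0,0,0,-17],[-5.66,3.17,0,0,0,-17],[-5.66,3.17,0,0,0,-17],[-5.66,3.17,0,0,0,-17],[-5.66,3.17,0,0,0,-17],[-5.66,3.17,0,0,0,-17]]]' 68 40; python3 look.py w3
```

```text
time_s: 5.42
eef_pos: [600.7, 22.5, 201.9]
ee_rot: [0.004, -0.042, 0.999, -0.001]
force: [-0.4, 0.2, 0.2]
grip_width: 0.469
grip_force: 0.0
time_s: 6.67
eef_pos: [457.9, 101.8, 196.4]
ee_rot: [0.0, 0.643, 0.766, 0.0]
force: [-0.1, -0.2, 0.1]
grip_width: 0.798
grip_force: 0.0
6.7167 [457.9 101.8 196.4] closing deg 9.9 z [-0. -0. -1.] 0.7974603748068515 0.0 [-0.5  0.6  0.5]
```

View pics/w3.png

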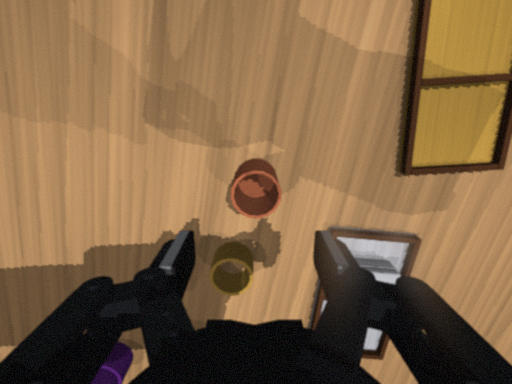

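The beaker rim is centred at (256,194), between the fingers' columns. The brass ring's rim is at about (232,277).

```bash
python3 - <<'E'
import pickle;from h import *
c=pickle.load(open("w3.pkl","rb"));print(cast(c,(256.5,194.5),52),cast(c,(232,277),34))
E
```

```text
[[459.67785332 104.83721751]] [[451.99217358   6.22565853]]
```

```bash
python3 -m creep '[[[0.05,0.08,-1.5,0,0,0],[0.05,0.08,-2.6,0,0,0],[0.05,0.08,-3.6,0,0,0],[0.05,0.08,-4.1,0,0,0],[0.05,0.08,-4.2,0,0,0],[0.05,0.08,-4.2,0,0,0],[0.05,0.08,-4.2,0,0,0]]]' && python3 -m creep '[[[0,0,0,0,0,0],[0,0,0,0,0,0],[0,0,0,0,0,0],[0,0,0,0,0,0],[0,0,0,0,0,0],[0,0,0,0,0,0],[0,0,0,0,0,0]]]' 30 40
```

```text
time_s: 7.3
eef_pos: [459.6, 103.8, 92.2]
ee_rot: [0.0, 0.644, 0.765, 0.0]
force: [-0.2, 0.9, -0.7]
grip_width: 0.795
grip_force: 0.0
time_s: 7.88
eef_pos: [459.6, 103.9, 92.6]
ee_rot: [0.001, 0.644, 0.765, 0.001]
force: [-1.9, -1.0, 6.7]
grip_width: 0.509
grip_force: 40.0
```

```bash
python3 -m creep '[[[0,0,1.5,0,0,0],[0,0,3,0,0,0],[0.4,-0.8,4,0,0,0],[1,-2,4,0,0,0],[1.6,-3.2,4,0,0,0],[2.2,-4.4,4,0,0,0],[2.8,-5.6,4,0,0,0],[3.4,-6.8,4,0,0,0],[4,-8,4,0,0,0],[4.6,-9.2,4,0,0,0],[5.2,-10.4,4,0,0,0],[5.7,-11.4,4,0,0,0],[6,-12,4,0,0,0],[6.14,-12.27,4,0,0,0],[6.14,-12.27,4,0,0,0],[6.14,-12.27,4,0,0,0]]]' && python3 -m creep '[[[0,0,-1.2,0,0,0],[0,0,-2.4,0,0,0],[0,0,-3.2,0,0,0],[0,0,-3.6,0,0,0],[0,0,-3.75,0,0,0],[0,0,-3.8,0,0,0],[0,0,-3.82,0,0,0],[0,0,-3.82,0,0,0]]]'; python3 look.py w4
```

```text
time_s: 9.22
eef_pos: [612.3, -202.2, 191.4]
ee_rot: [-0.0, 0.644, 0.765, 0.0]
force: [-0.2, 1.0, -0.3]
grip_width: 0.507
grip_force: 41.7
time_s: 9.88
eef_pos: [613.0, -202.1, 97.7]
ee_rot: [0.001, 0.644, 0.765, 0.0]
force: [-2.1, 2.2, 5.0]
grip_width: 0.513
grip_force: 42.2
9.9333 [ 613.  -202.2   97.7] closing deg 9.8 z [ 0.001 -0.    -1.   ] 0.5073138300956505 42.30648089200258 [-3.4  3.2  6.8]
```

View pics/w4.png

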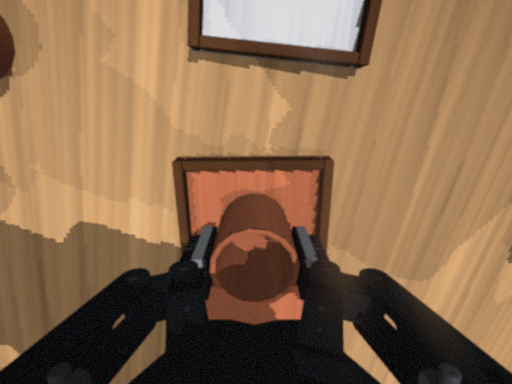

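The beaker stands in the copper bay, in contact with the floor. I'll release it, lift, and go to the copper ring.

```bash
python3 -m creep '[[[0,0,0,0,0,0],[0,0,0,0,0,0],[0,0,0,0,0,0],[0,0,0,0,0,0],[0,0,1,0,0,0],[0,0,2.5,0,0,0],[0,0,4,0,0,0],[0,0,4,0,0,0]]]' 58; python3 -m creep '[[[-1,0.5,0,0,0,0],[-2.4,1.1,0,0,0,0],[-3.8,1.8,0,0,0,0],[-5.2,2.5,0,0,0,0],[-6.4,3.1,0,0,0,0],[-6.98,3.35,0,0,0,0],[-6.98,3.35,0,0,0,0],[-6.98,3.35,0,0,0,0]]]' 68; python3 look.py w5; python3 - <<'E'
import pickle;from h import *
c=pickle.load(open("w5.pkl","rb"));hs=cv2.cvtColor(c["image"],cv2.COLOR_RGB2HSV)
m=((hs[...,0]<13)&(hs[...,1]>142)&(hs[...,2]>50)).astype(np.uint8)
n,l,s,ce=cv2.connectedComponentsWithStats(m)
for i in range(1,n):
    if s[i,4]>150:print(s[i],ce[i].round(1))
E
```

```text
time_s: 10.6
eef_pos: [614.6, -203.9, 203.9]
ee_rot: [0.006, 0.644, 0.765, 0.001]
force: [0.7, -0.5, 0.4]
grip_width: 0.676
grip_force: 0.0
time_s: 11.27
eef_pos: [438.2, -119.2, 196.3]
ee_rot: [0.001, 0.644, 0.765, 0.0]
force: [1.5, 0.7, 0.2]
grip_width: 0.801
grip_force: 0.0
11.3167 [ 438.7 -119.6  196.2] closing deg 9.8 z [ 0.001 -0.001 -1.   ] 0.7986517807040817 0.0 [-0.5 -0.4  0.5]
[399   0  33 110 378] [414.5  52.6]
[471   0  41   9 162] [491.8   3.2]
[449  99  56  87 379] [482.2 130.6]
[ 230  160   50   54 1192] [254.4 188.7]
[425 186  48  11 159] [451.  192.3]
[ 357  243   77   41 2115] [396.2 261.2]
[362 327  37  28 730] [378.4 343.1]
```

View pics/w5.png

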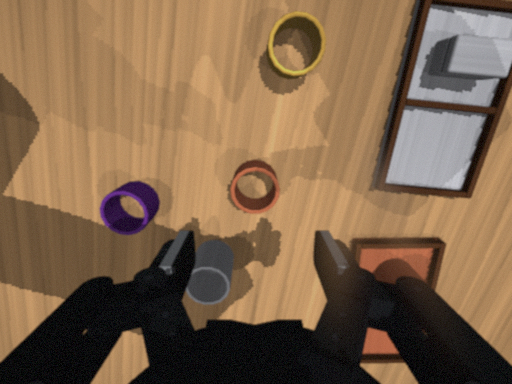

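The copper ring's rim is centred at (254,190), between the fingers. The box sits in the silver bay, and the silver beaker at (208,285) is clear of the fingers.

```bash
python3 -m creep '[[[0,0.06,-1.5,0,0,0],[0,0.06,-2.8,0,0,0],[0,0.06,-3.8,0,0,0],[0,0.06,-4.4,0,0,0],[0,0.06,-4.55,0,0,0],[0,0.06,-4.55,0,0,0],[0,0.06,-4.55,0,0,0]]]' && python3 -m creep '[[[0,0,0,0,0,0],[0,0,0,0,0,0],[0,0,0,0,0,0],[0,0,0,0,0,0],[0,0,0,0,0,0],[0,0,0,0,0,0],[0,0,0,0,0,0]]]' 30 40
```

```text
time_s: 11.9
eef_pos: [438.9, -118.1, 82.7]
ee_rot: [0.001, 0.644, 0.765, 0.0]
force: [0.8, 0.5, -0.1]
grip_width: 0.798
grip_force: 0.0
time_s: 12.48
eef_pos: [438.7, -118.0, 83.5]
ee_rot: [0.001, 0.644, 0.765, 0.0]
force: [-1.2, 0.1, 7.8]
grip_width: 0.526
grip_force: 39.8
```

```bash
python3 -m creep '[[[0,0,1.5,0,0,0],[0,0,3,0,0,0],[0.6,-0.5,4,0,0,0],[1.6,-1.4,4,0,0,0],[2.6,-2.3,4,0,0,0],[3.6,-3.2,4,0,0,0],[4.6,-4.1,4,0,0,0],[5.6,-5,4,0,0,0],[6.6,-5.8,4,0,0,0],[7.3,-6.4,4,0,0,0],[7.56,-6.64,4,0,0,0],[7.56,-6.64,4,0,0,0],[7.56,-6.64,4,0,0,0]]]' && python3 -m creep '[[[0,0,-1.2,0,0,0],[0,0,-2.4,0,0,0],[0,0,-3.2,0,0,0],[0,0,-3.6,0,0,0],[0,0,-3.75,0,0,0],[0,0,-3.8,0,0,0],[0,0,-3.82,0,0,0],[0,0,-3.82,0,0,0]]]'; python3 look.py w6
```

```text
time_s: 13.57
eef_pos: [626.9, -283.5, 182.1]
ee_rot: [-0.0, 0.644, 0.765, 0.0]
force: [0.0, 0.6, -1.7]
grip_width: 0.534
grip_force: 41.6
time_s: 14.23
eef_pos: [627.4, -283.5, 88.6]
ee_rot: [0.001, 0.644, 0.765, 0.0]
force: [-2.7, 1.4, 5.9]
grip_width: 0.526
grip_force: 42.2
14.2833 [ 627.4 -283.5   88.6] closing deg 9.8 z [ 0.002 -0.001 -1.   ] 0.528222795038408 42.22699393518269 [-2.1  2.4  6.5]
```

View pics/w6.png

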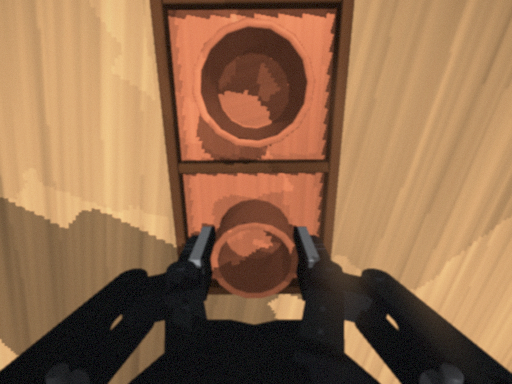

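The copper ring is centred in its bay and the beaker stands upright in the other. I'll release it and go to the silver beaker.

```bash
python3 -m creep '[[[0,0,0,0,0,0],[0,0,0,0,0,0],[0,0,0,0,0,0],[0,0,0,0,0,0],[0,0,1,0,0,0],[0,0,2.5,0,0,0],[0,0,4,0,0,0],[0,0,4.4,0,0,0],[0,0,4.4,0,0,0]]]' 56; python3 -m creep '[[[-1,0.3,0,0,0,0],[-2.4,0.8,0,0,0,0],[-3.8,1.3,0,0,0,0],[-5.2,1.8,0,0,0,0],[-6.6,2.2,0,0,0,0],[-8,2.6,0,0,0,0],[-8.74,2.76,0,0,0,0],[-8.74,2.76,0,0,0,0],[-8.74,2.76,0,0,0,0]]]' 68; python3 look.py w7; python3 - <<'E'
import pickle;from h import *
c=pickle.load(open("w7.pkl","rb"));hs=cv2.cvtColor(c["image"],cv2.COLOR_RGB2HSV)
m=((hs[...,1]<60)&(hs[...,2]>45)).astype(np.uint8)[:240]
n,l,s,ce=cv2.connectedComponentsWithStats(m)
for i in range(1,n):
    if s[i,4]>300:print(s[i],ce[i].round(1))
for n,X in dict(top=(409,-214,52)).items():print("expected rim centre px",proj(c,X))
E
```

```text
time_s: 15.03
eef_pos: [628.0, -284.2, 200.7]
ee_rot: [0.004, 0.644, 0.765, 0.0]
force: [1.5, -0.4, -0.3]
grip_width: 0.655
grip_force: 0.0
time_s: 15.78
eef_pos: [408.1, -214.5, 196.1]
ee_rot: [-0.0, 0.645, 0.764, 0.0]
force: [0.6, -1.0, 0.0]
grip_width: 0.795
grip_force: 0.0
15.8333 [ 408.8 -214.8  196.2] closing deg 9.8 z [-0.  0. -1.] 0.7964365013314854 0.0 [ 0.9 -1.2 -0.2]
[ 451    0   61   97 4535] [487.1  51. ]
[ 230  162   51   61 2415] [254.9 193.1]
expected rim centre px [np.float64(255.033536235929), np.float64(197.2906036078045)]
```

```bash
python3 -m creep '[[[0,0,-1.5,0,0,0],[0,0,-2.6,0,0,0],[0,0,-3.6,0,0,0],[0,0,-4.1,0,0,0],[0,0,-4.2,0,0,0],[0,0,-4.2,0,0,0],[0,0,-4.2,0,0,0]]]' && python3 -m creep '[[[0,0,0,0,0,0],[0,0,0,0,0,0],[0,0,0,0,0,0],[0,0,0,0,0,0],[0,0,0,0,0,0],[0,0,0,0,0,0],[0,0,0,0,0,0]]]' 30 40
```

```text
time_s: 16.42
eef_pos: [409.3, -215.0, 92.0]
ee_rot: [0.0, 0.644, 0.765, -0.0]
force: [1.0, -0.6, 0.0]
grip_width: 0.796
grip_force: 0.0
time_s: 17.0
eef_pos: [409.0, -215.0, 92.7]
ee_rot: [0.001, 0.644, 0.765, -0.0]
force: [-0.9, 1.5, 5.6]
grip_width: 0.507
grip_force: 40.5
```

```bash
python3 -m creep '[[[0,0,1.5,0,0,0],[0,0,3,0,0,0],[0.6,0.5,4,0,0,-0.5],[1.6,1.3,4,0,0,-1],[2.6,2.1,4,0,0,-1],[3.6,2.9,4,0,0,-1],[4.6,3.7,4,0,0,-1],[5.6,4.5,4,0,0,-1],[6.6,5.3,4,0,0,-1],[7.5,6,4,0,0,-1],[7.87,6.25,4,0,0,-1],[7.87,6.25,4,0,0,-1],[7.87,6.25,4,0,0,-1]]]' && python3 -m creep '[[[0,0,-1.2,0,0,0],[0,0,-2.4,0,0,0],[0,0,-3.2,0,0,0],[0,0,-3.6,0,0,0],[0,0,-3.75,0,0,0],[0,0,-3.8,0,0,0],[0,0,-3.82,0,0,0],[0,0,-3.82,0,0,0]]]'; python3 look.py w8
```

```text
time_s: 18.08
eef_pos: [605.2, -58.2, 191.6]
ee_rot: [-0.0, 0.677, 0.736, -0.0]
force: [-0.5, -0.5, -1.3]
grip_width: 0.502
grip_force: 41.8
time_s: 18.75
eef_pos: [605.4, -59.1, 97.8]
ee_rot: [0.001, 0.677, 0.736, 0.0]
force: [-3.1, -1.1, 5.2]
grip_width: 0.495
grip_force: 42.5
18.8 [605.4 -59.1  97.7] closing deg 4.8 z [ 0.001 -0.001 -1.   ] 0.5051379244518804 42.6123799290508 [-3.9 -0.2  5.6]
```

View pics/w8.png

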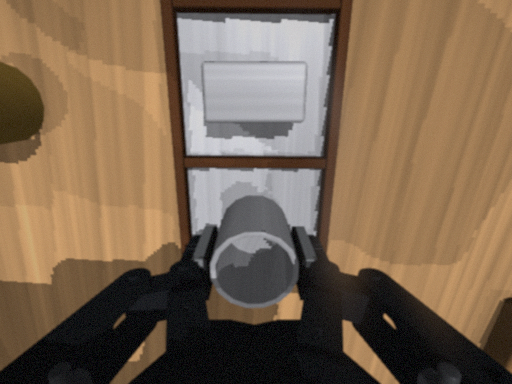

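The silver beaker is in its bay and the box lies flat in the other. I'll release it and go to the brass ring.

```bash
python3 -m creep '[[[0,0,0,0,0,0],[0,0,0,0,0,0],[0,0,0,0,0,0],[0,0,0,0,0,0],[0,0,1,0,0,0],[0,0,2.5,0,0,0],[0,0,4,0,0,0],[0,0,4,0,0,0],[0,0,4,0,0,0]]]' 58; python3 -m creep '[[[-1,0.4,0,0,0,1],[-2.4,1,0,0,0,1.7],[-3.8,1.6,0,0,0,1.7],[-5.2,2.2,0,0,0,1.7],[-6,2.5,0,0,0,1.7],[-6.2,2.56,0,0,0,1.7],[-6.2,2.56,0,0,0,1.7],[-6.2,2.56,0,0,0,1.7]]]' 68; python3 look.py w9; python3 - <<'E'
import pickle;from h import *
c=pickle.load(open("w9.pkl","rb"));hs=cv2.cvtColor(c["image"],cv2.COLOR_RGB2HSV)
m=((hs[...,0]>20)&(hs[...,0]<34)&(hs[...,1]>140)).astype(np.uint8)[:240]
n,l,s,ce=cv2.connectedComponentsWithStats(m)
for i in range(1,n):
    if s[i,4]>100:print(s[i],ce[i].round(1))
print(proj(c,(450,5,34)))
E
```

```text
time_s: 19.55
eef_pos: [606.0, -58.6, 198.3]
ee_rot: [0.002, 0.677, 0.736, 0.001]
force: [0.2, 0.9, -0.9]
grip_width: 0.682
grip_force: 0.0
time_s: 20.22
eef_pos: [451.1, 5.2, 195.9]
ee_rot: [0.0, 0.621, 0.784, 0.0]
force: [2.0, 0.3, -0.3]
grip_width: 0.8
grip_force: 0.0
20.2667 [451.3   5.1 195.9] closing deg 13.3 z [ 0. -0. -1.] 0.7974041840992573 0.0 [-0.1 -0.8  0.1]
[np.float64(252.54689158648182), np.float64(190.86761634474595)]
```

View pics/w9.png

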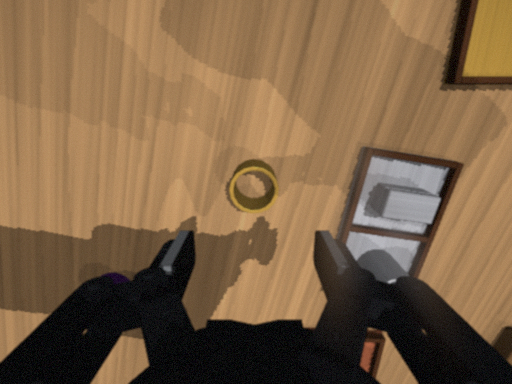

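The brass ring's rim is centred at (254,189), where I expected it. I'll descend and grasp.

```bash
python3 -m creep '[[[0,0.03,-1.5,0,0,0],[0,0.03,-2.8,0,0,0],[0,0.03,-3.8,0,0,0],[0,0.03,-4.4,0,0,0],[0,0.03,-4.55,0,0,0],[0,0.03,-4.55,0,0,0],[0,0.03,-4.55,0,0,0]]]' && python3 -m creep '[[[0,0,0,0,0,0],[0,0,0,0,0,0],[0,0,0,0,0,0],[0,0,0,0,0,0],[0,0,0,0,0,0],[0,0,0,0,0,0],[0,0,0,0,0,0]]]' 30 40
```

```text
time_s: 20.85
eef_pos: [451.2, 6.0, 82.9]
ee_rot: [0.0, 0.621, 0.784, 0.0]
force: [1.0, 0.1, 0.1]
grip_width: 0.794
grip_force: 0.0
time_s: 21.43
eef_pos: [451.0, 6.2, 83.5]
ee_rot: [0.001, 0.621, 0.784, 0.0]
force: [-0.6, 0.3, 5.0]
grip_width: 0.514
grip_force: 40.8
```

```bash
python3 -m creep '[[[0,0,1.5,0,0,0],[0,0,3,0,0,0],[0.6,0.6,4,0,0,0],[1.6,1.6,4,0,0,0],[2.6,2.6,4,0,0,0],[3.6,3.6,4,0,0,0],[4.6,4.6,4,0,0,0],[5.6,5.5,4,0,0,0],[6.5,6.4,4,0,0,0],[7.2,7.1,4,0,0,0],[7.5,7.36,4,0,0,0],[7.5,7.36,4,0,0,0],[7.5,7.36,4,0,0,0]]]' && python3 -m creep '[[[0,0,-1.2,0,0,0],[0,0,-2.4,0,0,0],[0,0,-3.2,0,0,0],[0,0,-3.6,0,0,0],[0,0,-3.75,0,0,0],[0,0,-3.8,0,0,0],[0,0,-3.82,0,0,0],[0,0,-3.82,0,0,0]]]'; python3 look.py w10
```

```text
time_s: 22.52
eef_pos: [637.6, 190.3, 182.5]
ee_rot: [-0.0, 0.62, 0.784, -0.0]
force: [-0.0, -0.4, -0.6]
grip_width: 0.515
grip_force: 41.5
time_s: 23.18
eef_pos: [638.2, 189.9, 88.6]
ee_rot: [0.001, 0.621, 0.784, 0.0]
force: [-2.9, -1.0, 5.9]
grip_width: 0.514
grip_force: 42.2
23.2333 [638.2 189.9  88.6] closing deg 13.3 z [ 0.002 -0.    -1.   ] 0.5169875874970122 42.25326617597602 [-4.1 -2.8  5.6]
```

View pics/w10.png

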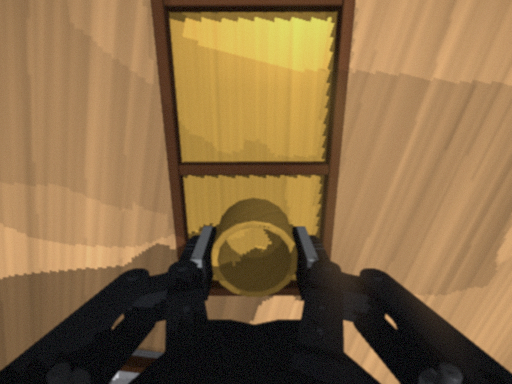

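The brass ring is centred in its bay. I'll release it, back off upward, and check everything from above.

```bash
python3 -m creep '[[[0,0,0,0,0,0],[0,0,0,0,0,0],[0,0,0,0,0,0],[0,0,0,0,0,0],[0,0,1,0,0,0],[0,0,2.5,0,0,0],[0,0,4,0,0,0],[-1,0,5.5,0,0,0],[-2.5,0,6.5,0,0,0],[-4,0,7,0,0,0],[-5.5,0,7,0,0,0],[-7,0,7,0,0,0],[-8,0,7,0,0,0],[-8,0,7,0,0,0],[-8,0,7,0,0,0]]]' 56; python3 - <<'E'
from rig import ctrl;import cv2
c=ctrl.capture("top")["image"][110:260,95:410]
cv2.imwrite("pics/end.png",cv2.resize(c,None,fx=2.5,fy=2.5,interpolation=cv2.INTER_CUBIC)[:,:,::-1])
E
```

```text
time_s: 24.48
eef_pos: [437.4, 190.5, 262.5]
ee_rot: [0.0, 0.62, 0.784, 0.001]
force: [-0.1, -0.3, 0.9]
grip_width: 0.653
grip_force: 0.0
```

View pics/end.png

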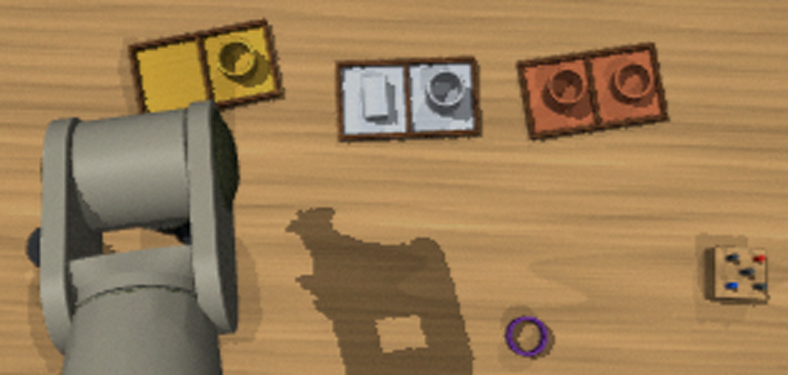

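All five pieces stand in their bays: brass ring (240,60), box (376,97), silver beaker (446,90), copper beaker (567,88) and copper ring (632,84). The file block and the purple ring are unmoved, so I'm handing in.

```bash
python3 -c "
from rig import ctrl
print(ctrl.finish_job())"
```

```text
the job is handed in; nothing more can be done
None
```

All five pieces are standing upright in the trays of their own metal, one to a bay and released, and the job is handed in at about 24.5 s; the file block hasn't moved, and the jar, hidden by the arm in the last picture, was never approached.

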